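# Clip the shop trolley's link onto its axle with the fork tool

## Robot

A 6-joint arm with a two-finger parallel gripper is mounted at the origin on the work surface. World frame = base frame: x ahead of the robot, y to its left, z up, the work surface at z = 0. Lengths are in m, angles in rad, forces in N, time in s.
With the tool pointing down it reaches from about 0.325 to 0.875 m from the base axis. Payload 4.4 kg.
Tool frame: the origin (TCP) lies between the finger pads, 19 mm behind the fingertips; this is the grasp point; z points along the fingers, y is the line along which they close (so a half turn about z gives the same grasp; the last joint's range is limited). The gripper opens to 85 mm and grips with 20 to 120 N. Pads are 22 mm wide; open, the fingers measure 114 mm over their backs; the gripper's body (76 mm by 85 mm) begins 54 mm behind the grasp point. The pads swing forward as they close: fully open they stand 13 mm farther back than shut.
Start: joints at [1.016, 0.207, 1.542, -0, 1.393, -0.15], TCP at [0.226, 0.529, 0.25] pointing down, gripper open.
Joint ranges: [-2.73, 2.73], [-0.86, 2.22], [0.23, 2.46], [-1.11, 4.25], [0.08, 2.63], [-2.82, 2.82]. Speed limits (rad/s): [2.79, 2.79, 3.14, 3.14, 3.14, 3.14].

## Interface

Orientations are given as a unit quaternion [w, x, y, z].
In Python, from rig import telemetry, get_image, camera_info, ticket gives the robot as it stands.
- The arm moves only by the tool step_arm, never from a script. Its argument "moves" is a list of rows, each a list of 7 numbers: the finger opening in m, from 0 to 0.0854, then the shift along the tool's x, y, z in m, then the turn, a rotation vector about the tool's x, y, z in rad. In form: [[grip, dx, dy, dz, ax, ay, az], ...]. A call has exactly 8 rows; each row is the pose to reach, as a shift and turn from the pose commanded when the call began, along the tool's axes at that moment; what a row does not reach only later rows make up. A row lasts 1/8 s, in which the tool goes at most 62.5 mm and 10.7 degrees, less where a joint would pass 70% of its speed; a pose out of reach is approached as far as the arm can. A call with a gripper value outside its range is refused whole. The fingers move at their own pace and stop on an object; "squeeze" is the grip in N (left out, the last holds). Time passes only in rows, so rows that repeat a pose let the fingers close, or fill a call up. It gives the time, the measured TCP pose, the force, the opening and the grip force at its end, in the units of the state.
- telemetry.get_state(): the state, without advancing time (a new reading comes with each control period).
- get_image(name): name is "scene" or "side" or "wrist"; returns (picture, depth): 384x512x3 uint8, red, green, blue; 384x512 float32, m along the optical axis (not along the pixel's ray), 0 where there is no reading.
- camera_info(name): a dict with "intrinsics" (3x3 intrinsics, pixels), "k1" (the pictures are not rectified: a ray, as slopes to the right and down, at radius r is drawn at 1 + k1 r^2 times it, then the intrinsics apply), "eye" and "attitude" of the camera in the world; the wrist camera has in their place "hand_eye" (4x4, takes a point from camera to tool coordinates, whose origin is the TCP and whose axes are the flange's). Camera axes: x right, y up, looking along -z (the intrinsics and any distortion apply to the point x, -y, -z); pixel columns grow to the right and rows downward; lengths in m; the calibration is good to about 2 mm. A picture is of the moment at which its call begins: read the wrist's pose just before it. camera_info takes no time and is no camera call.
- ticket.sign_off(): hands the job in; it is judged then, once.
The state is a dict: "time": time; "qpos": joint angles; "qvel": joint speeds; "joint_torque": joint torques, N m; "eef_pos": TCP position; "tcp_rot": TCP orientation; "force": force on the tool from outside, world axes, zero at the start; "wrist_torque": the same for the moment, N m; "opening": finger opening in m; "grip_force": force on a finger pad.
Only numpy, scipy, OpenCV 4.12 (cv2) and the standard library are available. Lean on these libraries where they do the work, as an engineer would, in place of code of your own. Each camera call takes 0.05 s, during which the arm holds its last target. There are 200 camera calls.

## Task

First lay the orange split clip flat on the upturned trolley's flat metal link, on the open stretch before the dark cross rail, with its mouth facing the brass-headed axle, and let go of it. Then draw the fork tool right out of its wooden garage by whatever end sticks out, put it down on the table and let go, take it again by its green handle, and push the clip with the fork under the rail until it snaps fully home in the axle's groove; keep the fingers off the clip near the axle. Then lay the tool flat on the table, leaving everything else where it is.

Things in the scene. Friction and masses are not known exactly. Their poses are not given: they have to be found in the camera images.
- clip: Orange split clip, 8 mm thick, 42 long, 38 wide, about 45 g, lying flat, both faces alike. Origin: underside, centre of the bore that the groove will fill; +x points out of the mouth, z up. Two sprung arms (outer faces 30 mm apart) reach x = +11 mm and leave a 10 mm mouth; it snaps over the 14 mm groove at about 10 to 16 N of push, when the groove passes x = +7 mm.
- clip_back (a point): Middle of the clip's rigid back bar (clip x = -15.5 mm, mid-thickness): bar 13 mm long in x, 38 mm wide in y; grip it here across y. Behind it a tongue, 8 mm wide, runs from clip x = -22 to -31 mm.
- fork_tool: Tool lying flat, 162 mm long, 100 to 190 g. Origin: underside, below the handle's middle; +x points to the fork. Green handle 20 wide, 22 high, x = -50 to +50 mm; steel neck 12 wide, 12 high, x = 50 to 90; cross bar 30 wide, 9 high, x = 90 to 98; two prongs 8 wide, 9 high, x = 98 to 112, centred at y = -11 and +11. It starts with the handle inside the garage, neck and fork sticking out.
- fork_tip (a point): Middle of the line between the prong tips (tool x = 112 mm, underside). The 14 mm gap between the prongs straddles the clip's tongue, and the prong tips push on the rear face of the clip's back bar (clip x = -22 mm).
- garage: Fixed wooden tool garage: an open-fronted sleeve without floor, 118 long, 60 wide, 52 mm high. Origin and axes about those of the parked tool: mouth at x = +52 mm, facing +x, back wall at x = -58 mm, inside 44 mm wide and 44 mm high. The tool clears it when drawn 105 mm along +x over the table.
- trolley: Fixed corner of an upturned teal trolley. Origin on the table straight below the axle; +x is the direction to push the clip. Tray 20 mm high, 120 wide, x = -150 to +90 mm, wider beyond. On it the flat aluminium link, top 28 mm above the table, x = -150 to +40, 80 mm wide. Two castors stand at x = +125, y = -70 and +70, 89 mm high.
- rail (a point): Middle of the dark cross rail, a 14 mm tube along y above the link at trolley x = -62 mm: its underside is 25 mm, its top 39 mm above the link; posts at y = -53 and +53 mm. The open stretch of link before it is trolley x = -140 to -75 mm; the clip's origin at x = -95 mm leaves room for the fingers.
- axle (a point): Foot of the axle's groove: on the axle's centre line at the height of the link's top; axes as the trolley's. The groove is 14 mm in diameter and 10.5 mm high from here up, under a brass head 20 mm in diameter and 9.5 mm high.
- washer: Steel washer 34 mm across, 6 mm high; bystander. Origin centre of underside.
- wrench: Steel wrench lying; bystander.
- screwdriver: Screwdriver lying; bystander.
- mug: White mug, 85 mm high, 80 mm across; bystander. Origin centre of underside.
- giftbox: Coral gift box 110 x 80 x 60 mm high; bystander. Origin centre of underside.
- jar: Jar, 70 mm high, 56 mm across; bystander. Origin centre of underside.
- spare_wheel: Spare black castor wheel lying flat, 56 mm across, 26 mm high; bystander. Origin centre of underside.

How it is judged:
On the way, in this order (a step that is already met when the one before it is completed fails the run):
1. the clip lies flat on the link before the rail, mouth towards the axle, let go of (z of clip in the frame of axle between -0.003 and 0.003 m and angle between clip's own z axis and vertical below 0.15 rad and x of clip in the frame of axle below -0.065 m and x of axle in the frame of clip above 0.05 m and horizontal distance between clip and axle below 0.16 m and contact force between the fingers and clip below 0.1 N), for 0.2 s.
2. the fork tool lies on the table, drawn out of the garage and let go of (x of fork_tool in the frame of garage above 0.1 m and height (world z) of fork_tool below 0.015 m and contact force between the fingers and fork_tool below 0.1 N), for 0.2 s.
3. the fork tool, held by its handle in the gripper (TCP within 55 mm of the handle's middle), presses the clip onto the axle (over 1 N, clip 6 to 25 mm from home) (contact force between fork_tool and clip above 1 N and contact force between the fingers and fork_tool above 2 N and horizontal distance between the grasp point and fork_tool below 0.055 m and horizontal distance between clip and axle between 0.006 and 0.025 m).
4. the clip is fully home in the groove, flat (horizontal distance between clip and axle below 0.004 m and z of clip in the frame of axle between -0.003 and 0.003 m and angle between clip's own z axis and vertical below 0.15 rad), for 0.2 s.
At the end, for the whole second after the job is handed in: The clip sits in the axle's groove (its bore within 4 mm of the axle's centre line, within 3 mm of the link's top and flat within 0.15 rad), and the fork tool lies flat on the table (its origin below 15 mm, its length level within 0.15 rad); both are at rest (all of step 4 and height (world z) of fork_tool between -0.01 and 0.015 m and angle between fork_tool's own x axis and vertical between 1.42 and 1.72 rad and linear speed of each of fork_tool, clip below 0.02 m/s); the robot touches nothing.
It fails at once if the fingers touch the clip near the axle (closer than 40 mm) (contact force between the fingers and clip above 0.5 N and horizontal distance between clip and axle below 0.04 m).
It fails at once if a bystander is moved by more than 30 mm (distance of any of wrench, screwdriver, mug, giftbox, jar, spare_wheel, washer from where it was at the start of the episode above 0.03 m).
It also fails if it takes over 72 s, if anything falls off the work surface, if the arm or the gripper's body presses on something with over 40 N, if the wrist force passes 120 N, or if a joint passes its speed limit or range.

## Working session

There is one attempt and no reset: what is moved stays moved. The work goes in short steps, Python scripts to look and compute and a tool call to move; the robot and the scene stay as the last step left them, time stands still between calls to the robot, and variables do not carry over. Pictures are saved under pics/ and viewed, at most 10 in all, crops included, and the job is handed in when it is done.

Besides the shell and the picture viewer there is one more tool, called after "Emit:" by a JSON object that holds its "fn" and its "kwargs". step_arm: Moves the arm, as the interface text tells. Its arguments: {"type":"object","properties":{"moves":{"type":"array","items":{"type":"array","items":{"type":"number"}}},"squeeze":{"type":"number"}},"required":["moves"]}

```bash
ls; mkdir -p pics; cat > h.py <<'E'
import numpy as np, cv2
from scipy.spatial.transform import Rotation as R
from rig import telemetry, get_image, camera_info, ticket
def rot(q): return R.from_quat([q[1],q[2],q[3],q[0]]).as_matrix()
def grab(name,tag):
    s=telemetry.get_state(); im,d=get_image(name); c=camera_info(name)
    if 'hand_eye' in c:
        H=np.array(c['hand_eye']); T=np.eye(4); T[:3,:3]=rot(s['tcp_rot']); T[:3,3]=s['eef_pos']; T=T@H
    else:
        T=np.eye(4); a=np.array(c['attitude']); T[:3,:3]=a if a.shape==(3,3) else rot(a); T[:3,3]=c['eye']
    np.savez(f'pics/{tag}.npz',im=im,d=d,K=np.array(c['intrinsics']),k1=c['k1'],T=T)
    cv2.imwrite(f'pics/{tag}.png',im[:,:,::-1])
def ray(z,u,v):
    K=z['K'];p=np.array([(u-K[0,2])/K[0,0],(v-K[1,2])/K[1,1]]);q=p.copy()
    for _ in range(20): q=p/(1+z['k1']*(q@q))
    return z['T'][:3,:3]@np.array([q[0],-q[1],-1.]),z['T'][:3,3]
def at(z,u,v,h):  # pixel onto plane z=h
    r,o=ray(z,u,v); return o+r*(h-o[2])/r[2]
def dep(z,u,v):
    r,o=ray(z,u,v); return o+r*z['d'][int(round(v)),int(round(u))]
def load(t): return dict(np.load(f'pics/{t}.npz'))
def cloud(z):
    K=z['K'];vv,uu=np.mgrid[0:384,0:512]
    p=np.stack([(uu-K[0,2])/K[0,0],(vv-K[1,2])/K[1,1]],-1);q=p.copy()
    for _ in range(20): q=p/(1+z['k1']*(q**2).sum(-1,keepdims=True))
    r=np.stack([q[...,0],-q[...,1],-np.ones_like(uu,float)],-1)@z['T'][:3,:3].T
    return z['T'][:3,3]+r*z['d'][...,None]
E
python3 - <<'E'
from h import *
grab('scene','scene0');grab('side','side0')
print(camera_info('scene'),camera_info('wrist'),telemetry.get_state())
a=cv2.imread('pics/scene0.png');b=cv2.imread('pics/side0.png')
cv2.imwrite('pics/s0.png',cv2.resize(a,(800,600),interpolation=cv2.INTER_CUBIC));cv2.imwrite('pics/s1.png',cv2.resize(b,(800,600),interpolation=cv2.INTER_CUBIC))
E
```

```text
pics
{'intrinsics': array([[468.93014385,   0.        , 259.02858129],
       [  0.        , 468.93014385, 187.85633006],
       [  0.        ,   0.        ,   1.        ]]), 'k1': -0.0549993759510987, 'eye': array([1.48382401, 0.50165227, 0.78994113]), 'attitude': array([0.44792489, 0.22576042, 0.39466287, 0.76982904])} {'intrinsics': array([[273.36041265,   0.        , 254.39865775],
       [  0.        , 273.36041265, 190.53761096],
       [  0.        ,   0.        ,   1.        ]]), 'k1': -0.05213889375725254, 'hand_eye': array([[ 2.27633002e-04,  9.59917837e-01,  2.80281454e-01,
         7.02682499e-02],
       [ 9.99999966e-01, -1.82098794e-04, -1.88500213e-04,
        -4.80487400e-04],
       [-1.29905802e-04,  2.80281488e-01, -9.59917846e-01,
        -1.25148262e-01],
       [ 0.00000000e+00,  0.00000000e+00,  0.00000000e+00,
         1.00000000e+00]])} {'time': 0.1, 'qpos': array([ 1.01652067e+00,  2.07377674e-01,  1.54279087e+00,  1.27986562e-05,
        1.39351849e+00, -1.50496632e-01]), 'qvel': array([ 0.00077811, -0.00207192, -0.00283858,  0.00041626, -0.0009973 ,
       -0.00026978]), 'joint_torque': array([ 3.32211876e-04, -3.84095979e+01, -2.92546231e+01, -2.18162058e-04,
        4.93447747e-03,  2.45076978e-05]), 'eef_pos': array([0.22558031, 0.52820835, 0.24892708]), 'tcp_rot': array([-3.67336384e-04,  2.00521824e-01,  9.79688676e-01, -9.80668857e-04]), 'force': array([-0.52492409, -0.20443912, -0.03685028]), 'wrist_torque': array([0.00784038, 0.01737761, 0.03819521]), 'grip_force': 0.0, 'opening': 0.08583215614909814}
```

View pics/s0.png

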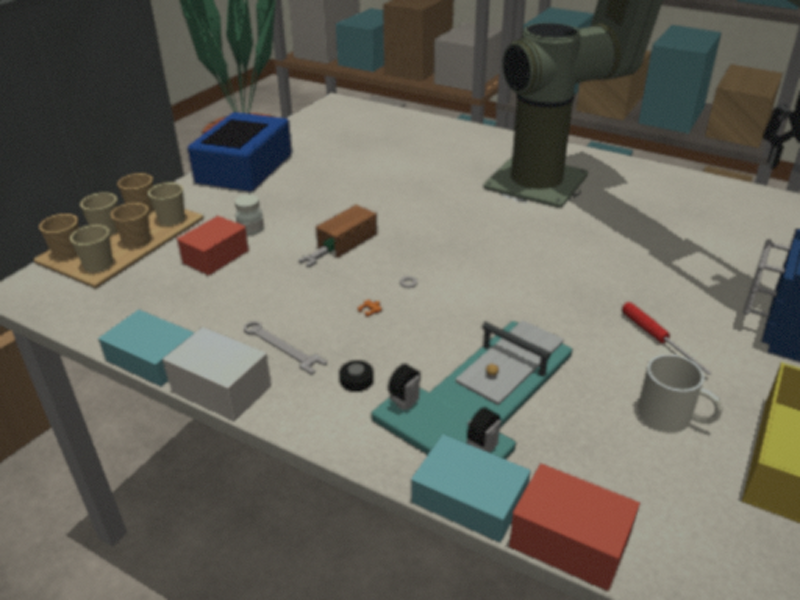

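The scene shows the trolley (axle head ~(492,370)), rail (485–548, 325–365), clip (370,308), garage (347,230) with the fork sticking out toward (303,262), all in 800-px coordinates.

```bash
python3 - <<'E'
from h import *
z=load('scene0')
for n,u,v,h in [('clip',370,308,.008),('axle',492,370,.048),('railL',485,327,.067),('railR',548,362,.067),('garage',347,225,.052),('forktip',303,262,.009),('castorL',404,370,.089),('castR',485,415,.089),('washer',408,282,.006),('jar',248,205,.07),('red',213,235,.06),('wheel',356,370,.026),('wr1',250,328,0),('wr2',318,365,0),('mug',670,370,.085)]:
    print(n,at(z,u/1.5625,v/1.5625,h).round(3),dep(z,u/1.5625,v/1.5625).round(3))
E
```

```text
clip [ 0.617 -0.071  0.008] [ 0.611 -0.075  0.003]
axle [0.703 0.201 0.048] [0.702 0.201 0.046]
railL [0.636 0.158 0.067] [0.63  0.155 0.062]
railR [0.666 0.275 0.067] [0.615 0.26  0.022]
garage [ 0.457 -0.222  0.052] [ 0.46  -0.221  0.054]
forktip [ 0.556 -0.262  0.009] [ 0.551 -0.266  0.005]
castorL [0.808 0.109 0.089] [0.808 0.109 0.089]
castR [0.832 0.247 0.089] [0.831 0.246 0.088]
washer [ 0.512 -0.053  0.006] [ 0.504 -0.058 -0.   ]
jar [ 0.513 -0.424  0.07 ] [ 0.508 -0.429  0.066]
red [ 0.625 -0.42   0.06 ] [ 0.62  -0.425  0.056]
wheel [0.784 0.008 0.026] [0.784 0.008 0.026]
wr1 [ 0.759 -0.228  0.   ] [ 0.766 -0.221  0.007]
wr2 [ 0.78  -0.069 -0.   ] [ 0.782 -0.067  0.002]
mug [0.617 0.44  0.085] [0.583 0.438 0.057]
```

View pics/s1.png

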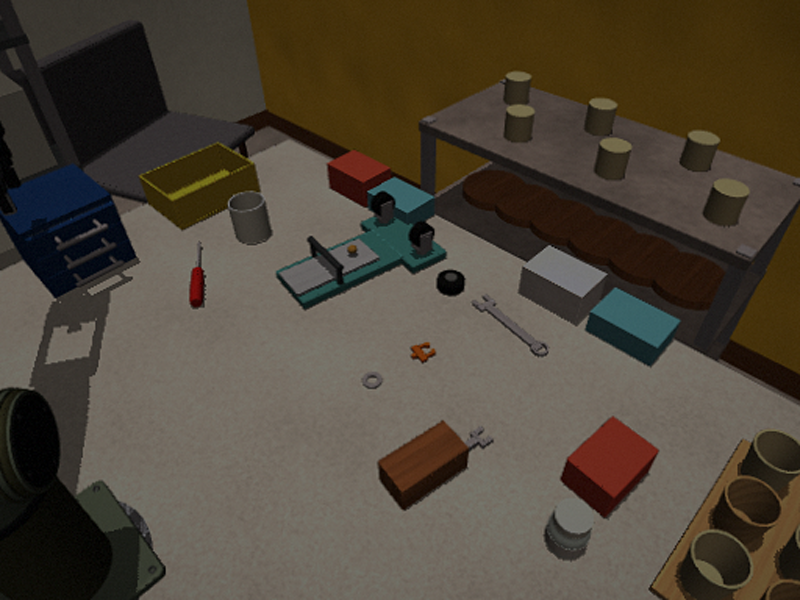

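The side view confirms: the clip at (422,352), mouth roughly to the right; the garage mouth faces the fork at (480,438); the link and rail are clear. I'll go to an overview with the wrist camera.

```bash
cat >> h.py <<'E'
def plan(x,y,zz,yaw,ref=None):
    "shift+turn in tool axes from commanded pose ref=(pos,yaw deg) or measured; yaw = heading of tool x"
    s=telemetry.get_state()
    if ref is None: p,M=np.array(s['eef_pos']),rot(s['tcp_rot'])
    else:
        p=np.array(ref[:3]); M=down(ref[3])
    d=M.T@(np.array([x,y,zz])-p); w=R.from_matrix(M.T@down(yaw)).as_rotvec()
    print('t',round(s['time'],2),'shift',d.round(4),'turn',w.round(4))
def down(yaw):
    a=np.radians(yaw); return np.array([[np.cos(a),np.sin(a),0],[np.sin(a),-np.cos(a),0],[0,0,-1.]])
E
python3 -c "
from h import *
s=telemetry.get_state();M=rot(s['tcp_rot']);print(np.degrees(np.arctan2(M[1,0],M[0,0])))
plan(.60,.03,.22,165)"
```

```text
156.86501671435678
t 0.1 shift [-0.5401 -0.311   0.0294] turn [-0.002  -0.0005 -0.142 ]
```

Emit:
{"fn": "step_arm", "kwargs": {"moves": [[0.085,-0.06,-0.035,0.0,0,0,-0.018],[0.085,-0.11,-0.065,0.005,0,0,-0.035],[0.085,-0.16,-0.095,0.01,0,0,-0.05],[0.085,-0.21,-0.125,0.015,0,0,-0.07],[0.085,-0.26,-0.155,0.02,0,0,-0.09],[0.085,-0.31,-0.185,0.025,0,0,-0.11],[0.085,-0.36,-0.21,0.03,0,0,-0.13],[0.085,-0.41,-0.24,0.03,0,0,-0.142]]}}

```text
time: 1.1
eef_pos: [0.509, 0.1454, 0.2191]
tcp_rot: [-0.001, 0.13, 0.991, -0.0]
force: [0.6, 0.2, 0.7]
opening: 0.085
grip_force: 0.0
```

Emit:
{"fn": "step_arm", "kwargs": {"moves": [[0.085,-0.05,-0.025,0,0,0,0],[0.085,-0.1,-0.04,0,0,0,0],[0.085,-0.13,-0.05,0,0,0,0],[0.085,-0.13,-0.05,0,0,0,0],[0.085,-0.13,-0.05,0,0,0,0],[0.085,-0.13,-0.05,0,0,0,0],[0.085,-0.13,-0.05,0,0,0,0],[0.085,-0.13,-0.05,0,0,0,0]]}}

```text
time: 2.1
eef_pos: [0.621, 0.0655, 0.2203]
tcp_rot: [0.0, 0.13, 0.991, 0.0]
force: [0.1, -0.2, -0.0]
opening: 0.085
grip_force: 0.0
```

```bash
python3 - <<'E'
from h import *
s=telemetry.get_state();print(s['time'],s['eef_pos'],s['tcp_rot'],s['qpos'])
grab('wrist','w0')
a=cv2.imread('pics/w0.png')
cv2.imwrite('pics/w0b.png',cv2.resize(a,(800,600),interpolation=cv2.INTER_CUBIC))
E
```

```text
2.1 [0.62098717 0.06552148 0.22027132] [1.55449851e-04 1.30138252e-01 9.91495845e-01 1.22158081e-05] [-3.33615401e-02  3.33384335e-01  1.44506187e+00 -5.96761015e-06
  1.36283464e+00 -1.34313980e+00]
```

View pics/w0b.png

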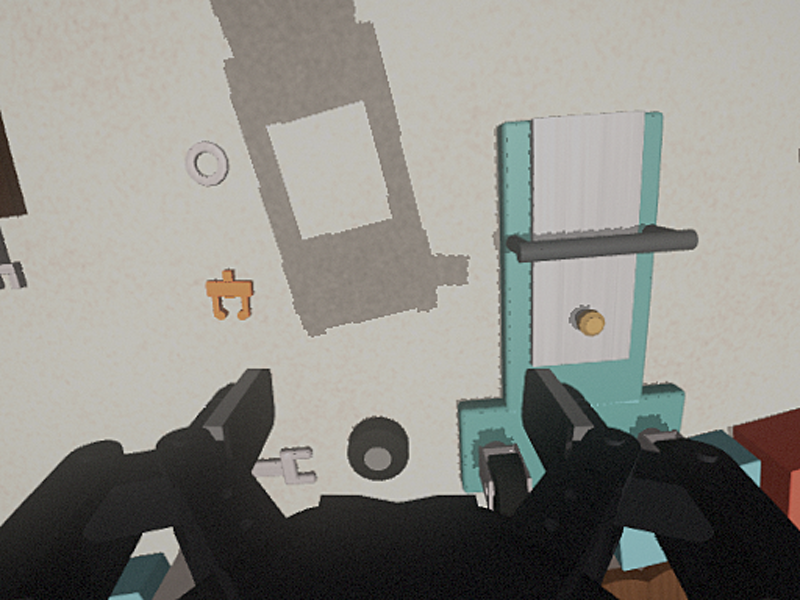

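The wrist view shows the clip at (229,295) with its mouth facing image-down (forward), the link between (533,118) and (630,360), rail at y≈245, and brass axle head at (592,322). An enlarged crop for precision:

```bash
python3 - <<'E'
from h import *
a=cv2.imread('pics/w0.png')
L=cv2.resize(a[65:215,325:455],(520,600),interpolation=cv2.INTER_CUBIC)
C=cv2.resize(a[165:212,125:168],(280,306),interpolation=cv2.INTER_CUBIC)
o=np.zeros((600,800,3),np.uint8);o[:,:520]=L;o[:306,520:]=C
cv2.imwrite('pics/crop1.png',o)
z=load('w0');hsv=cv2.cvtColor(a,cv2.COLOR_BGR2HSV)
m=((hsv[...,0]>5)&(hsv[...,0]<18)&(hsv[...,1]>150)&(hsv[...,2]>100)).astype(np.uint8)
n,lab,st,ce=cv2.connectedComponentsWithStats(m)
for i in range(1,n):
    if st[i,4]>40: print(st[i],ce[i],dep(z,*ce[i]))
P=cloud(z)
print('head',dep(z,379,206),'link',dep(z,380,120),dep(z,380,180),'tray',dep(z,330,200),'rail',dep(z,380,157),'table',dep(z,100,120))
E
```

```text
head [0.69149786 0.19547359 0.0500573 ] link [0.59824996 0.21869035 0.02937597] [0.66814528 0.20870496 0.02994079] tray [0.68101536 0.14719889 0.02064688] rail [0.62999815 0.19718694 0.06722685] table [ 0.51222035 -0.10471852  0.0013113 ]
```

View pics/crop1.png

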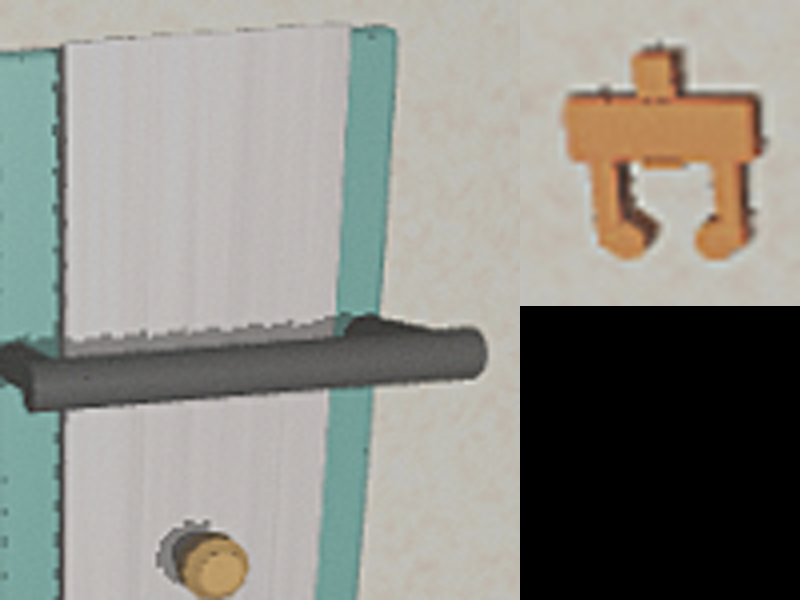

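The crop shows the link's left edge (66,42)–(62,600), right edge (351,25)–(317,600), head centre (218,568); clip bar corners (567,97),(752,97),(567,160),(750,160), tongue end (633–672, 55), arm tips (625,256),(713,258).

```bash
cat > m1.py <<'E'
from h import *
z=load('w0')
L=lambda X,Y,h: at(z,325+(X+.5)/4-.5,65+(Y+.5)/4-.5,h)
s=43/280
C=lambda X,Y,h: at(z,125+(X-520+.5)*s-.5,165+(Y+.5)*47/306-.5,h)
h=lambda a,b: np.degrees(np.arctan2(*(b-a)[[1,0]]))
l0,l1,r0,r1=L(66,42,.028),L(62,598,.028),L(351,25,.028),L(317,598,.028)
print('heads',h(l0,l1),h(r0,r1),h(l0,r0)-90, 'width',np.linalg.norm(l0-r0)); 
hd=L(218,568,.048);print('axle',hd)
ra,rb=L(30,385,.06),L(475,350,.06);print('rail',ra,rb,h(ra,rb)-90)
print('mid edge',(l0+r0)/2,'dist',np.linalg.norm((hd-(l0+r0)/2)[:2]),'dir',h((l0+r0)/2,hd))
k=[C(567,97,.008),C(752,97,.008),C(567,160,.008),C(750,160,.008),C(652,55,.008),C(625,256,.008),C(713,258,.008)]
print(np.array(k).round(4));print('clip heads',h(k[0],k[1])-90,h(k[2],k[3])-90,h(k[4],(k[5]+k[6])/2),'bar mid',sum(k[:4])/4)
E
python3 m1.py; python3 -c "
from h import *
print(telemetry.get_state()['qpos'])"
```

```text
heads -10.57980460195085 -9.916950034057207 -10.602073430444591 width 0.0794987326602281
axle [0.69327596 0.19629997 0.048     ]
rail [0.62305925 0.14962838 0.06      ] [0.64426421 0.26866719 0.06      ] -10.100427617750753
mid edge [0.54742165 0.22358949 0.028     ] dist 0.1483853035849404 dir -10.597581810191897
[[ 0.5932 -0.0906  0.008 ]
 [ 0.6028 -0.0549  0.008 ]
 [ 0.6053 -0.0955  0.008 ]
 [ 0.6149 -0.0598  0.008 ]
 [ 0.5897 -0.071   0.008 ]
 [ 0.6272 -0.0917  0.008 ]
 [ 0.6323 -0.0743  0.008 ]]
clip heads -15.046843543359756 -14.958821292936051 -16.646192255705003 bar mid [ 0.60405404 -0.07518895  0.008     ]
[-3.35193412e-02  3.33575057e-01  1.44491417e+00 -2.44702201e-06
  1.36285421e+00 -1.34311508e+00]
```

```bash
python3 -c "
from h import *
plan(.604,-.075,.06,165)"
```

```text
t 2.15 shift [-0.0197 -0.1401  0.1602] turn [0.0001 0.0002 0.0006]
```

Emit:
{"fn": "step_arm", "kwargs": {"moves": [[0.05,-0.005,-0.045,0.02,0,0,0],[0.05,-0.012,-0.09,0.05,0,0,0],[0.05,-0.0195,-0.14,0.09,0,0,0],[0.05,-0.0195,-0.14,0.13,0,0,0],[0.05,-0.0195,-0.14,0.16,0,0,0],[0.05,-0.0195,-0.14,0.18,0,0,0],[0.05,-0.0195,-0.14,0.192,0,0,0],[0.05,-0.0195,-0.14,0.192,0,0,0]]}}

```text
time: 3.15
eef_pos: [0.6038, -0.075, 0.0277]
tcp_rot: [-0.0, 0.13, 0.991, 0.0]
force: [0.6, -0.4, -0.5]
opening: 0.0504
grip_force: 0.0
```

```bash
python3 - <<'E'
from h import *
s=telemetry.get_state();print(s['time'],s['eef_pos'],s['force'],s['opening'])
grab('wrist','w1')
a=cv2.imread('pics/w1.png')[150:384,100:412]
cv2.imwrite('pics/w1b.png',cv2.resize(a,(800,600),interpolation=cv2.INTER_CUBIC))
E
```

```text
3.15 [ 0.60380216 -0.07495303  0.02767184] [ 0.62107223 -0.42551785 -0.47229113] 0.050400193887483465
```

View pics/w1b.png

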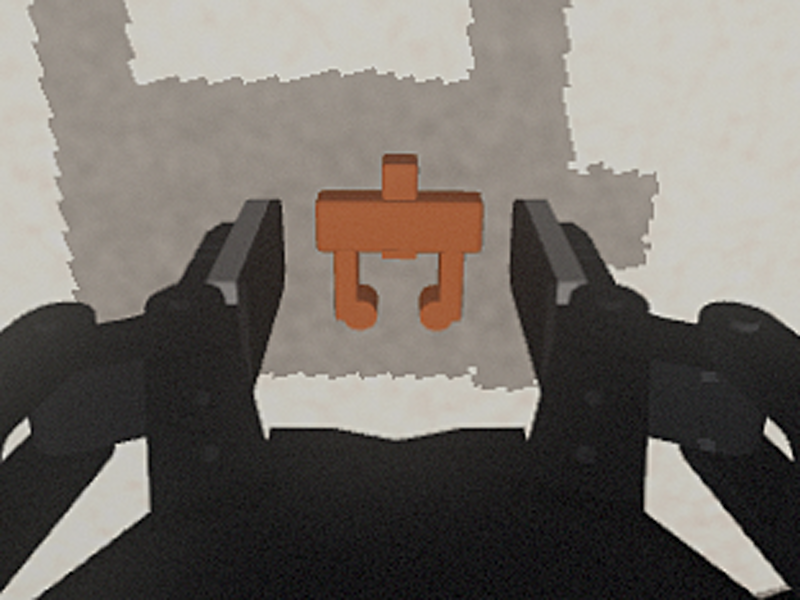

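The clip is centred between the pads: bar (317–483, 200–250), pad tips at (282,200) and (512,200).

```bash
python3 - <<'E'
from h import *
z=load('w1');k=312/800
f=lambda X,Y:(100+(X+.5)*k-.5,150+(Y+.5)*k-.5)
c=[at(z,*f(X,Y),.008) for X,Y in [(317,201),(482,202),(317,250),(483,250)]]
print(np.array(c).round(4),sum(c)/4)
for X,Y in [(262,206),(535,206),(277,230),(518,230),(268,212)]: print(dep(z,*f(X,Y)).round(4))
print('tabl',dep(z,*f(300,100)))
E
```

```text
[[ 0.5937 -0.0914  0.008 ]
 [ 0.6035 -0.0556  0.008 ]
 [ 0.6054 -0.0949  0.008 ]
 [ 0.6153 -0.0581  0.008 ]] [ 0.60446033 -0.0749995   0.008     ]
[ 0.5865 -0.0995  0.0214]
[ 0.6016 -0.0454  0.02  ]
[ 0.5358 -0.0574  0.1529]
[ 0.6053 -0.05    0.0214]
[ 0.5876 -0.0982  0.0228]
tabl [ 0.57159972 -0.08937352  0.00188764]
```

Emit:
{"fn": "step_arm", "kwargs": {"moves": [[0.05,0,0,0.004,0,0,0],[0.05,0,0,0.0075,0,0,0],[0.05,0,0,0.0075,0,0,0],[0.02,0,0,0.0075,0,0,0],[0.02,0,0,0.0075,0,0,0],[0.02,0,0,0.0075,0,0,0],[0.02,0,0,0.0075,0,0,0],[0.02,0,0,0.0075,0,0,0]], "squeeze": 30}}

```text
time: 4.2
eef_pos: [0.6043, -0.0754, 0.0209]
tcp_rot: [0.0, 0.131, 0.991, -0.0]
force: [1.3, 0.4, 3.4]
opening: 0.0362
grip_force: 30.3
```

Emit:
{"fn": "step_arm", "kwargs": {"moves": [[0.02,0,0,-0.03,0,0,0],[0.02,0,0,-0.08,0,0,0],[0.02,0,0,-0.11,0,0,0],[0.02,0,0,-0.11,0,0,0],[0.02,0,0,-0.11,0,0,0],[0.02,0,0,-0.11,0,0,0],[0.02,0,0,-0.11,0,0,0],[0.02,0,0,-0.11,0,0,0]]}}

```text
time: 5.2
eef_pos: [0.6035, -0.0752, 0.1296]
tcp_rot: [-0.001, 0.131, 0.991, 0.0]
force: [-0.3, -0.3, -0.1]
opening: 0.0367
grip_force: 30.2
```

```bash
python3 -c "
from h import *
plan(.5844,.2161,.075,169.5)
s=telemetry.get_state();print(s['eef_pos'],s['opening'])"
```

```text
t 5.2 shift [0.0937 0.2764 0.0547] turn [ 0.0001 -0.0015 -0.0786]
[ 0.60347464 -0.07516879  0.12959615] 0.036707971020516976
```

Emit:
{"fn": "step_arm", "kwargs": {"moves": [[0.02,0.015,0.045,0,0,0,-0.02],[0.02,0.033,0.095,0,0,0,-0.04],[0.02,0.05,0.15,0,0,0,-0.06],[0.02,0.068,0.2,0,0,0,-0.0786],[0.02,0.085,0.25,0.01,0,0,-0.0786],[0.02,0.0937,0.2764,0.035,0,0,-0.0786],[0.02,0.0937,0.2764,0.054,0,0,-0.0786],[0.02,0.0937,0.2764,0.054,0,0,-0.0786]]}}

```text
time: 6.2
eef_pos: [0.583, 0.2149, 0.0739]
tcp_rot: [-0.002, 0.091, 0.996, -0.001]
force: [-0.6, 0.2, -0.2]
opening: 0.0366
grip_force: 30.2
```

```bash
python3 - <<'E'
from h import *
s=telemetry.get_state();print(s['time'],s['eef_pos'],s['tcp_rot'],s['opening'])
grab('wrist','w2')
a=cv2.imread('pics/w2.png')[84:384,56:456]
cv2.imwrite('pics/w2b.png',cv2.resize(a,(800,600),interpolation=cv2.INTER_CUBIC))
E
```

```text
6.2 [0.58303933 0.21494094 0.07393142] [-0.00247443  0.09148618  0.9958027  -0.00106789] 0.036610498582161054
```

View pics/w2b.png

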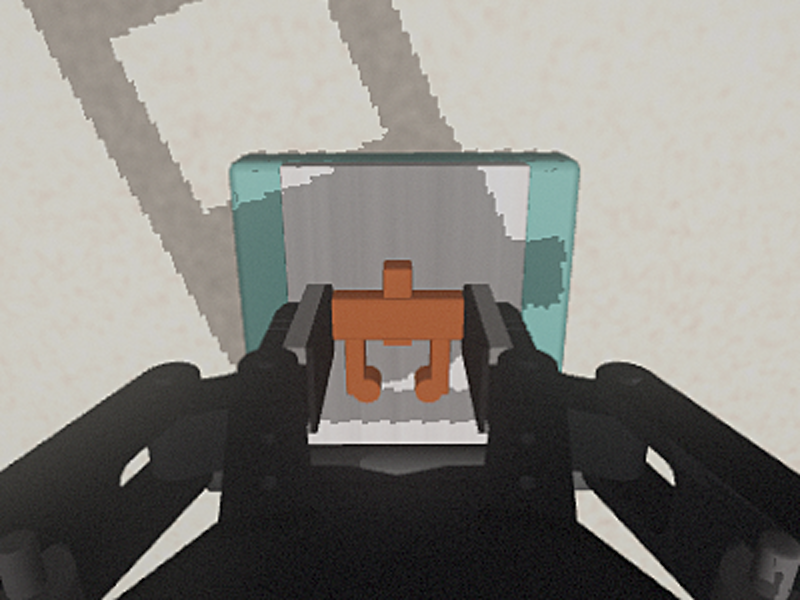

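The clip is held flat (bar 333–464, 299–338; tongue at (398,265)); link rear corners at (282,166), (528,164).

```bash
python3 - <<'E'
from h import *
z=load('w2')
f=lambda X,Y:(56+(X+.5)/2-.5,84+(Y+.5)/2-.5)
h=lambda a,b: np.degrees(np.arctan2(*(b-a)[[1,0]]))
l0,r0,l1,r1=[at(z,*f(*p),.028) for p in [(282,166),(528,164),(286,280),(523,290)]]
print('rear corners',l0,r0,'mid',(l0+r0)/2,'head',h(l0,r0)-90,h(l0,l1),h(r0,r1))
T=.061
c=[at(z,*f(*p),T) for p in [(333,299),(464,298),(333,338),(464,338)]]
m=sum(c)/4; print('bar',m,h(c[0],c[1])-90,np.linalg.norm(c[0]-c[1]))
a=np.radians(-10.5);e=np.array([np.cos(a),np.sin(a)]);n=np.array([-e[1],e[0]])
d=m[:2]-((l0+r0)/2)[:2];print('bar rel rear edge: x',d@e-.150,'y',d@n)
plan(.5844,.2161,.0495,169.5)
E
```

```text
rear corners [0.54040616 0.18462334 0.028     ] [0.55400399 0.26191516 0.028     ] mid [0.54720508 0.22326925 0.028     ] head -9.977851480461666 -11.858149810829685 -8.916829669455577
bar [0.58338104 0.21451799 0.061     ] -9.94619633903767 0.036190321819918665
bar rel rear edge: x -0.11283501999154862 y -0.002012167064051046
t 6.25 shift [0.0001 0.0014 0.0259] turn [-0.0014 -0.0021 -0.0009]
```

Emit:
{"fn": "step_arm", "kwargs": {"moves": [[0.02,0,0.0018,0.008,0,0,0],[0.02,0,0.0018,0.016,0,0,0],[0.02,0,0.0018,0.022,0,0,0],[0.02,0,0.0018,0.025,0,0,0],[0.02,0,0.0018,0.025,0,0,0],[0.055,0,0.0018,0.025,0,0,0],[0.055,0,0.0018,0.025,0,0,0],[0.055,0,0.0018,0.025,0,0,0]]}}

```text
time: 7.25
eef_pos: [0.5855, 0.2179, 0.0518]
tcp_rot: [0.0, 0.091, 0.996, 0.0]
force: [-0.1, -0.5, 0.3]
opening: 0.0549
grip_force: 0.0
```

Emit:
{"fn": "step_arm", "kwargs": {"moves": [[0.055,0,0,0,0,0,0],[0.055,0,0,-0.03,0,0,0],[0.055,0,0,-0.08,0,0,0],[0.055,0.02,0,-0.13,0,0,0],[0.055,0.03,0,-0.15,0,0,0],[0.055,0.03,0,-0.15,0,0,0],[0.055,0.03,0,-0.15,0,0,0],[0.055,0.03,0,-0.15,0,0,0]]}}

```text
time: 8.25
eef_pos: [0.5548, 0.2227, 0.1988]
tcp_rot: [-0.002, 0.092, 0.996, -0.001]
force: [0.1, -0.6, 0.6]
opening: 0.055
grip_force: 0.0
```

```bash
python3 - <<'E'
from h import *
s=telemetry.get_state();print(s['time'],s['eef_pos'],s['tcp_rot'],s['opening'])
grab('wrist','w3')
z=load('w3');a=cv2.imread('pics/w3.png');hsv=cv2.cvtColor(a,cv2.COLOR_BGR2HSV)
m=((hsv[...,0]>4)&(hsv[...,0]<20)&(hsv[...,1]>130)).astype(np.uint8)
n,lab,st,ce=cv2.connectedComponentsWithStats(m)
for i in range(1,n):
    if st[i,4]>40: print(st[i],ce[i],dep(z,*ce[i]))
y0,x0=65,190
cv2.imwrite('pics/w3b.png',cv2.resize(a[110:320,140:420],(800,600),interpolation=cv2.INTER_CUBIC))
z0=load('scene0');print(dep(z0,213.5,160),dep(z0,202,160))
E
```

```text
8.25 [0.55475856 0.22269927 0.19881247] [-2.11972019e-03  9.16377064e-02  9.95789859e-01 -7.70764730e-04] 0.05500598643985123
[239 192  34  37 643] [255.18506998 209.21150855] [0.58836573 0.21641175 0.03757626]
[ 0.48466383 -0.23942031  0.00349378] [ 0.51368468 -0.26181939  0.01268598]
```

View pics/w3b.png

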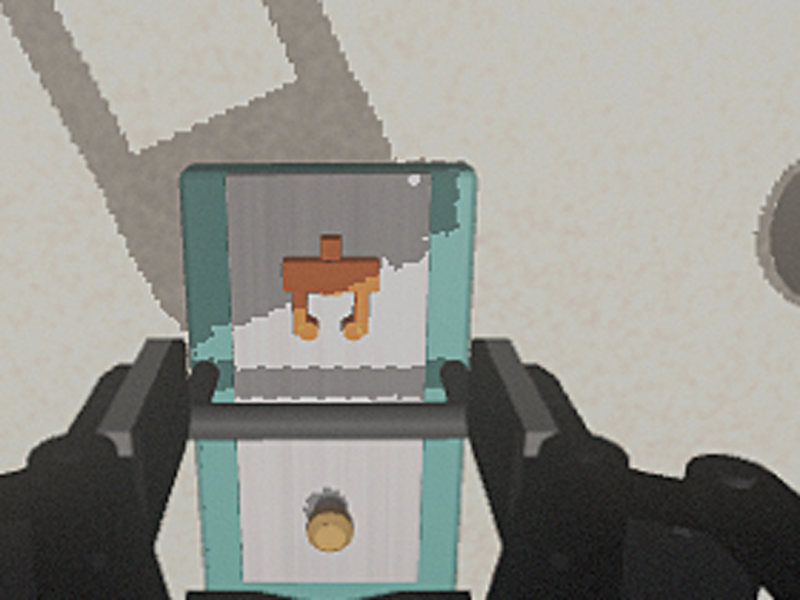

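The clip lies flat on the link, mouth to the axle: bar (284–379, 261), tongue (331,240), arm tips (306,330)/(354,330); head at (330,529).

```bash
cat > m3.py <<'E'
from h import *
z=load('w3')
f=lambda X,Y:(140+(X+.5)*.35-.5,110+(Y+.5)*.35-.5)
h=lambda a,b: np.degrees(np.arctan2(*(b-a)[[1,0]]))
A=lambda X,Y,hh:at(z,*f(X,Y),hh)
l0,r0=A(227,176,.028),A(431,174,.028);l1,r1=A(243,582,.028),A(418,583,.028)
print('link',(l0+r0)/2,(l1+r1)/2,h((l0+r0)/2,(l1+r1)/2),h(l0,r0)-90,np.linalg.norm(l0-r0))
ax=A(330,529,.048);print('axle',ax)
c=[A(*p,.036) for p in [(284,263),(379,261),(331,240),(306,330),(354,330)]]
bar=(c[0]+c[1])/2;tip=(c[3]+c[4])/2
print('clip head',h(c[0],c[1])-90,h(c[3],c[4])-90,h(c[2],tip),h(bar,tip))
print('bar rear mid',bar,'tongue',c[2],'tips',tip, 'dir bar->axle',h(bar,ax),'dist',np.linalg.norm((ax-bar)[:2]),'link->ax',h((l0+r0)/2,ax))
E
python3 m3.py
```

```text
link [0.54752722 0.22353218 0.028     ] [0.73506423 0.18958162 0.028     ] -10.261343635037724 -9.907769488874266 0.07898116823826014
axle [0.69128209 0.19740146 0.048     ]
clip head -9.20106792778759 -10.461985685284262 -11.045886761811452 -11.609456125683883
bar rear mid [0.57995138 0.21853909 0.036     ] tongue [0.57113978 0.21997295 0.036     ] tips [0.60793185 0.21279072 0.036     ] dir bar->axle -10.750417030654418 dist 0.11331957735947516 link->ax -10.302326794258814
```

```bash
python3 -c "
from h import *
plan(.56,-.25,.2,158)"
```

```text
t 8.3 shift [-9.120e-02 -4.639e-01 -4.000e-04] turn [-0.0021 -0.0034  0.2004]
```

Emit:
{"fn": "step_arm", "kwargs": {"moves": [[0.055,-0.012,-0.06,0,0,0,0.025],[0.055,-0.024,-0.12,0,0,0,0.05],[0.055,-0.035,-0.18,0,0,0,0.075],[0.055,-0.047,-0.24,0,0,0,0.1],[0.055,-0.059,-0.3,0,0,0,0.125],[0.055,-0.071,-0.36,0,0,0,0.15],[0.055,-0.083,-0.42,0,0,0,0.175],[0.055,-0.0912,-0.464,0,0,0,0.2]]}}

```text
time: 9.3
eef_pos: [0.5602, -0.2525, 0.2002]
tcp_rot: [-0.001, 0.192, 0.981, 0.0]
force: [0.9, -0.5, 0.2]
opening: 0.055
grip_force: 0.0
```

Emit:
{"fn": "step_arm", "kwargs": {"moves": [[0.055,0,0,0,0,0,0],[0.055,0,0,0,0,0,0],[0.055,0,0,0,0,0,0],[0.055,0,0,0,0,0,0],[0.055,0,0,0,0,0,0],[0.055,0,0,0,0,0,0],[0.055,0,0,0,0,0,0],[0.055,0,0,0,0,0,0]]}}

```text
time: 10.3
eef_pos: [0.5609, -0.2497, 0.2015]
tcp_rot: [0.0, 0.19, 0.982, -0.0]
force: [0.2, -0.2, -0.2]
opening: 0.0547
grip_force: 0.0
```

```bash
python3 - <<'E'
from h import *
s=telemetry.get_state();print(s['time'],s['eef_pos'],s['tcp_rot'],s['opening'])
grab('wrist','w4')
a=cv2.imread('pics/w4.png')
cv2.imwrite('pics/w4b.png',cv2.resize(a[60:330,76:436],(800,600),interpolation=cv2.INTER_CUBIC))
E
```

```text
10.3 [ 0.56090749 -0.24965232  0.20151844] [ 2.56741943e-05  1.90408832e-01  9.81704882e-01 -3.33385722e-05] 0.054704162474248495
```

View pics/w4b.png

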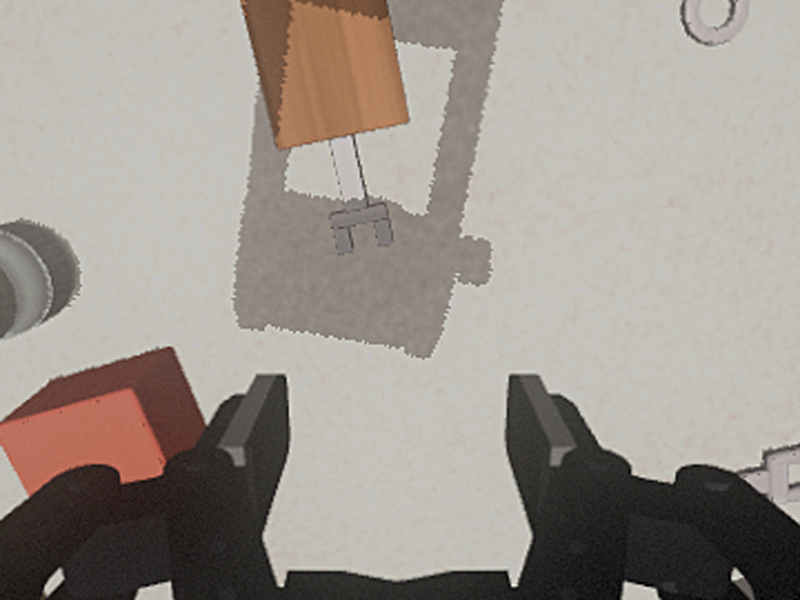

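The neck runs from (342,138) to (356,206), crossbar (331–390, ~212), prong tips (344,253),(385,244); garage's front top edge (279,149)–(409,121). The gift box is at (90,440), clear of the pull line.

```bash
cat > m4.py <<'E'
from h import *
z=load('w4')
f=lambda X,Y:(76+(X+.5)*.45-.5,60+(Y+.5)*.45-.5)
h=lambda a,b: np.degrees(np.arctan2(*(b-a)[[1,0]]))
A=lambda X,Y,hh:at(z,*f(X,Y),hh)
n0,n1=A(342,140,.012),A(355,205,.012)
t=(A(344,253,.009)+A(384,245,.009))/2
g0,g1=A(279,149,.052),A(409,121,.052);c0,c1=A(331,219,.009),A(389,210,.009)
print('neck',n0,n1,h(n0,n1),'tip',t,h(n0,t),'garage',(g0+g1)/2,h(g0,g1)-90,np.linalg.norm(g0-g1),'bar',h(c0,c1)-90,np.linalg.norm(c0-c1))
print('prong gap',np.linalg.norm(A(344,253,.009)-A(384,245,.009)),h(A(344,253,.009),A(384,245,.009))-90)
b=[A(*p,.06) for p in [(0,425),(138,390),(172,490)]];print('box',b)
print('garage mouth->tip',h((g0+g1)/2,t),np.linalg.norm((t-(g0+g1)/2)[:2]))
E
python3 m4.py
```

```text
neck [ 0.49687778 -0.25431228  0.012     ] [ 0.52966203 -0.26107776  0.012     ] -11.660102346527841 tip [ 0.55346928 -0.26620423  0.009     ] -11.867279797371513 garage [ 0.49498309 -0.24896105  0.052     ] -10.260617490064263 0.05873613133164055 bar -13.133934051083358 0.030968132280163912
prong gap 0.021882283044698723 -10.450624774404773
box [array([ 0.55843744, -0.46442664,  0.06      ]), array([ 0.56737557, -0.38844927,  0.06      ]), array([ 0.62346453, -0.39985657,  0.06      ])]
garage mouth->tip -16.42681965643353 0.060975086580773934
```

```bash
python3 -c "
from h import *
plan(.5155,-.2584,.0225,168.5)"
```

```text
t 10.35 shift [ 0.0388 -0.0251  0.179 ] turn [-0.     -0.     -0.1825]
```

Emit:
{"fn": "step_arm", "kwargs": {"moves": [[0.04,0.02,-0.013,0.03,0,0,-0.09],[0.04,0.0388,-0.0251,0.07,0,0,-0.1825],[0.04,0.0388,-0.0251,0.1,0,0,-0.1825],[0.04,0.0388,-0.0251,0.13,0,0,-0.1825],[0.04,0.0388,-0.0251,0.155,0,0,-0.1825],[0.04,0.0388,-0.0251,0.17,0,0,-0.1825],[0.04,0.0388,-0.0251,0.179,0,0,-0.1825],[0.04,0.0388,-0.0251,0.179,0,0,-0.1825]]}}

```text
time: 11.35
eef_pos: [0.5155, -0.2584, 0.0223]
tcp_rot: [-0.0, 0.1, 0.995, 0.0]
force: [0.1, -0.8, -0.4]
opening: 0.0398
grip_force: 0.0
```

Emit:
{"fn": "step_arm", "kwargs": {"moves": [[0.03,0,0,0,0,0,0],[0.0,0,0,0,0,0,0],[0.0,0,0,0,0,0,0],[0.0,0,0,0,0,0,0],[0.0,0,0,0,0,0,0],[0.0,0,0,0,0,0,0],[0.0,0,0,0,0,0,0],[0.0,0,0,0,0,0,0]], "squeeze": 40}}

```text
time: 12.35
eef_pos: [0.5163, -0.259, 0.0236]
tcp_rot: [0.001, 0.1, 0.995, -0.001]
force: [-0.4, 0.3, 5.6]
opening: 0.0103
grip_force: 41.0
```

Emit:
{"fn": "step_arm", "kwargs": {"moves": [[0,0,0,-0.002,0,0,0],[0,-0.015,0,-0.002,0,0,0],[0,-0.035,0,-0.002,0,0,0],[0,-0.06,0,-0.002,0,0,0],[0,-0.085,0,-0.002,0,0,0],[0,-0.105,0,-0.002,0,0,0],[0,-0.12,0,-0.002,0,0,0],[0,-0.122,0,-0.002,0,0,0]]}}

```text
time: 13.35
eef_pos: [0.6353, -0.2826, 0.0238]
tcp_rot: [-0.0, 0.1, 0.995, 0.0]
force: [-0.2, -0.1, -0.8]
opening: 0.0106
grip_force: 40.2
```

Emit:
{"fn": "step_arm", "kwargs": {"moves": [[0,0,0,0,0,0,0],[0,0,0,0.001,0,0,0],[0.04,0,0,0.001,0,0,0],[0.04,0,0,0.001,0,0,0],[0.04,0,0,0.001,0,0,0],[0.04,0,0,-0.02,0,0,0],[0.04,0,0,-0.07,0,0,0],[0.04,-0.01,0,-0.12,0,0,0]]}}

```text
time: 14.35
eef_pos: [0.6445, -0.2847, 0.1468]
tcp_rot: [-0.0, 0.1, 0.995, 0.0]
force: [0.7, -0.4, -0.4]
opening: 0.04
grip_force: 0.0
```

Emit:
{"fn": "step_arm", "kwargs": {"moves": [[0.05,-0.02,0,-0.02,0,0,0],[0.05,-0.02,0,-0.02,0,0,0],[0.05,-0.02,0,-0.02,0,0,0],[0.05,-0.02,0,-0.02,0,0,0],[0.05,-0.02,0,-0.02,0,0,0],[0.05,-0.02,0,-0.02,0,0,0],[0.05,-0.02,0,-0.02,0,0,0],[0.05,-0.02,0,-0.02,0,0,0]]}}

```text
time: 15.35
eef_pos: [0.6645, -0.2887, 0.1645]
tcp_rot: [0.0, 0.1, 0.995, -0.0]
force: [-0.1, -0.0, 0.1]
opening: 0.0502
grip_force: 0.0
```

```bash
python3 - <<'E'
from h import *
s=telemetry.get_state();print(s['time'],s['eef_pos'],s['tcp_rot'],s['opening'])
grab('wrist','w5')
a=cv2.imread('pics/w5.png')
cv2.imwrite('pics/w5b.png',cv2.resize(a[40:310,76:436],(800,600),interpolation=cv2.INTER_CUBIC))
E
```

```text
15.35 [ 0.66451222 -0.28873932  0.16450491] [ 3.11423346e-05  1.00184833e-01  9.94968843e-01 -1.14540806e-05] 0.05017449866019874
```

View pics/w5b.png

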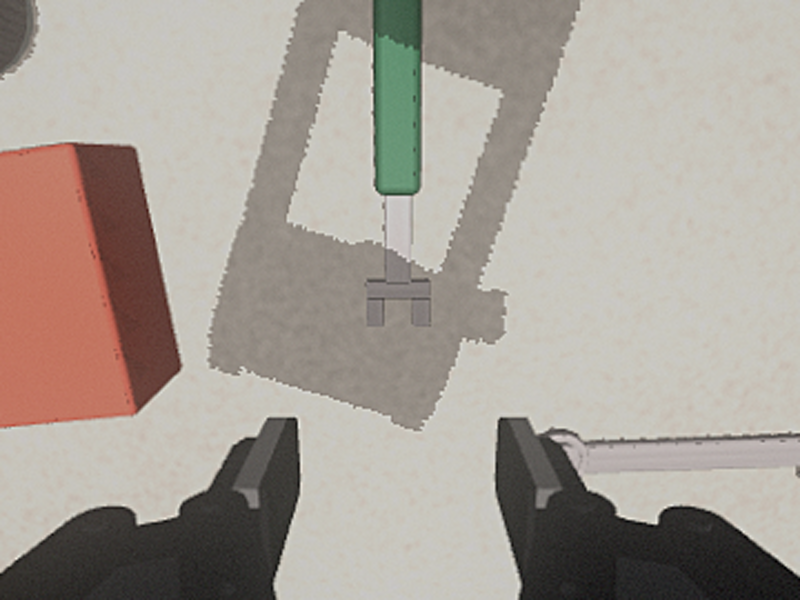

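The tool lies drawn out, aligned with the gripper: handle front edge (397,193), prong tips at (399,325), crossbar (367–431, 290).

```bash
cat > m5.py <<'E'
from h import *
z=load('w5')
f=lambda X,Y:(76+(X+.5)*.45-.5,40+(Y+.5)*.45-.5)
h=lambda a,b: np.degrees(np.arctan2(*(b-a)[[1,0]]))
A=lambda X,Y,hh:at(z,*f(X,Y),hh)
hf=(A(376,190,.022)+A(419,190,.022))/2; hr=(A(374,50,.022)+A(421,50,.022))/2
t=(A(367,325,.009)+A(431,325,.009))/2
print('handle',hr,hf,h(hr,hf),'tip',t,h(hf,t),np.linalg.norm((t-hf)[:2]),'cross',h(A(367,290,.009),A(431,290,.009))-90)
hd=np.radians(-11.5);o=t[:2]-.112*np.array([np.cos(hd),np.sin(hd)]);print('origin',o)
plan(o[0],o[1],.023,168.5)
E
python3 m5.py
```

```text
handle [ 0.55330961 -0.26657939  0.022     ] [ 0.60829767 -0.27774326  0.022     ] -11.476401852422702 tip [ 0.67096735 -0.28972025  0.009     ] -10.819505645248274 0.06380390325307733 cross -11.487201395408349
origin [ 0.56121579 -0.26739104]
t 15.4 shift [0.1055 0.0003 0.1415] turn [-0.0001  0.0001  0.0001]
```

Emit:
{"fn": "step_arm", "kwargs": {"moves": [[0.05,0.04,0,0,0,0,0],[0.05,0.08,0,0.02,0,0,0],[0.05,0.1015,0,0.06,0,0,0],[0.05,0.1015,0,0.1,0,0,0],[0.05,0.1015,0,0.125,0,0,0],[0.05,0.1015,0,0.14,0,0,0],[0.05,0.1015,0,0.1415,0,0,0],[0.05,0.1015,0,0.1415,0,0,0]]}}

```text
time: 16.4
eef_pos: [0.566, -0.2691, 0.0241]
tcp_rot: [0.001, 0.1, 0.995, -0.001]
force: [-0.3, -0.4, 0.4]
opening: 0.0502
grip_force: 0.0
```

Emit:
{"fn": "step_arm", "kwargs": {"moves": [[0.02,0,0,0,0,0,0],[0.0,0,0,0,0,0,0],[0.0,0,0,0,0,0,0],[0.0,0,0,0,0,0,0],[0.0,0,0,0,0,0,0],[0.0,0,0,0,0,0,0],[0.0,0,0,0,0,0,0],[0.0,0,0,0,0,0,0]], "squeeze": 90}}

```text
time: 17.4
eef_pos: [0.566, -0.2691, 0.0246]
tcp_rot: [0.001, 0.1, 0.995, -0.001]
force: [-0.5, 1.3, 6.0]
opening: 0.0176
grip_force: 90.2
```

Emit:
{"fn": "step_arm", "kwargs": {"moves": [[0,0,0,-0.02,0,0,0],[0,0,0,-0.06,0,0,0],[0,0,0,-0.1,0,0,0],[0,0,0,-0.12,0,0,0],[0,0,0,-0.12,0,0,0],[0,0,0,-0.12,0,0,0],[0,0,0,-0.12,0,0,0],[0,0,0,-0.12,0,0,0]]}}

```text
time: 18.4
eef_pos: [0.5642, -0.268, 0.1413]
tcp_rot: [-0.001, 0.1, 0.995, 0.001]
force: [-0.1, -0.4, -2.0]
opening: 0.0177
grip_force: 89.2
```

```bash
python3 - <<'E'
from h import *
s=telemetry.get_state();print(s['time'],s['eef_pos'],s['tcp_rot'],s['opening'],s['qpos'])
e=np.array([np.cos(np.radians(-10.3)),np.sin(np.radians(-10.3))]);ax=np.array([.693,.197])
for d in (-.129-.14,-.129):print(ax+d*e)
p=ax+(-.129-.14)*e
plan(p[0],p[1],.12,169.7)
E
```

```text
18.4 [ 0.56423626 -0.26800128  0.14131767] [-1.28552819e-03  1.00197068e-01  9.94966557e-01  6.66912172e-04] 0.01768477391710774 [-5.81867550e-01  4.14028122e-01  1.50890410e+00 -9.06226238e-06
  1.22155687e+00 -1.95192958e+00]
[0.42833492 0.2450978 ]
[0.56607883 0.22006549]
t 18.4 shift [0.2354 0.4757 0.0225] turn [ 0.0011 -0.0027 -0.021 ]
```

```bash
python3 -c "
from h import *
plan(.4521,.2413,.10,169.7,ref=(.5647,-.2685,.143,168.5))"
```

```text
t 18.4 shift [0.212  0.4771 0.043 ] turn [ 0.      0.     -0.0209]
```

Emit:
{"fn": "step_arm", "kwargs": {"moves": [[0,0.01,0.025,0,0,0,0],[0,0.035,0.078,0,0,0,0],[0,0.06,0.134,0,0,0,-0.01],[0,0.085,0.19,0,0,0,-0.021],[0,0.11,0.246,0,0,0,-0.021],[0,0.135,0.302,0,0,0,-0.021],[0,0.16,0.358,0,0,0,-0.021],[0,0.18,0.405,0,0,0,-0.021]]}}

```text
time: 19.4
eef_pos: [0.4683, 0.1664, 0.1428]
tcp_rot: [-0.0, 0.089, 0.996, 0.0]
force: [0.5, 0.5, -0.6]
opening: 0.018
grip_force: 89.2
```

Emit:
{"fn": "step_arm", "kwargs": {"moves": [[0,0.02,0.045,0,0,0,0],[0,0.0335,0.071,0.01,0,0,0],[0,0.0335,0.071,0.03,0,0,0],[0,0.0335,0.071,0.043,0,0,0],[0,0.0335,0.071,0.043,0,0,0],[0,0.0335,0.071,0.043,0,0,0],[0,0.0335,0.071,0.043,0,0,0],[0,0.0335,0.071,0.043,0,0,0]]}}

```text
time: 20.4
eef_pos: [0.4497, 0.2401, 0.1006]
tcp_rot: [0.001, 0.09, 0.996, 0.0]
force: [0.1, -0.2, -1.7]
opening: 0.0178
grip_force: 89.3
```

```bash
python3 - <<'E'
from h import *
s=telemetry.get_state();print(s['time'],s['eef_pos'],s['tcp_rot'],s['opening'])
grab('scene','s2');grab('side','d2')
a=cv2.imread('pics/s2.png');b=cv2.imread('pics/d2.png')
z=load('s2')
# approximate trolley location crops
def pr(z,P):
    q=z['T'][:3,:3].T@(np.array(P)-z['T'][:3,3]);p=np.array([q[0],-q[1]])/-q[2];p=p*(1+z['k1']*(p@p))
    return z['K'][:2,:2]@p+z['K'][:2,2]
for t in('s2','d2'): print(t,[pr(load(t),P).round(1) for P in[(.693,.197,.048),(.58,.218,.036),(.557,.222,.08)]])
o=np.zeros((600,800,3),np.uint8)
for i,(t,im) in enumerate((('s2',a),('d2',b))):
    c=pr(load(t),(.6,.215,.04)).astype(int)
    k=im[c[1]-60:c[1]+60,c[0]-40:c[0]+40]
    o[:,i*400:i*400+400]=cv2.resize(k,(400,600),interpolation=cv2.INTER_CUBIC);print(c)
cv2.imwrite('pics/two.png',o)
P=s['eef_pos']
plan(.4521,.2413,.0535,169.7)
E
```

```text
20.4 [0.44967936 0.24006423 0.10062395] [6.15328461e-04 8.99607843e-02 9.95945081e-01 2.71164212e-04] 0.017786732223026853
s2 [array([314.9, 233.7]), array([340.5, 214.1]), array([347.1, 196. ])]
d2 [array([224.5, 157.7]), array([193. , 174.5]), array([184.1, 166.2])]
[336 216]
[198 170]
t 20.5 shift [-0.0024  0.0017  0.0469] turn [ 0.0004  0.0007 -0.0002]
```

View pics/two.png

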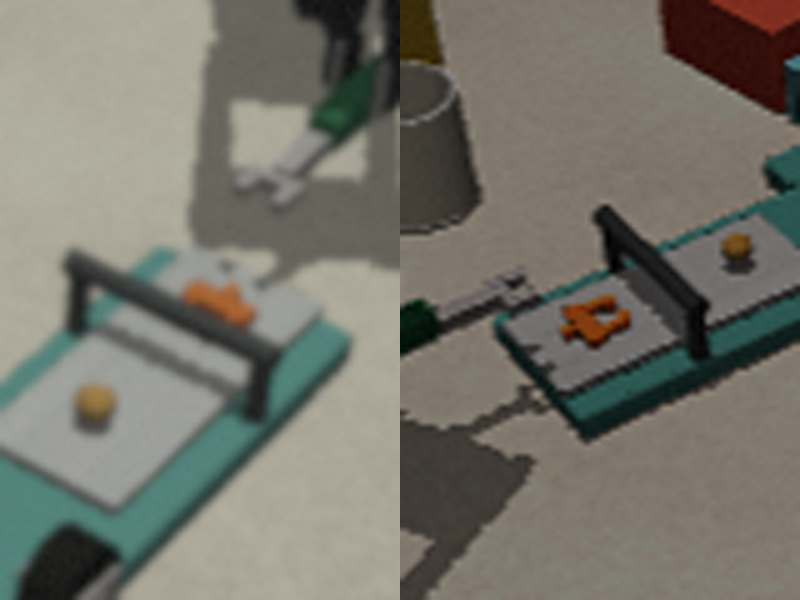

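The two crops show the fork held level behind the link (tips at (240,185) in scene, (525,280) in side), pointing along it, with the clip untouched and straight before the rail.

```bash
python3 - <<'E'
from h import *
z=load('s2');f=lambda X,Y:(296+(X+.5)/5-.5,156+(Y+.5)/5-.5)
for X,Y in [(243,184),(284,203),(262,190),(303,150),(340,115),(350,95)]: print((X,Y),dep(z,*f(X,Y)).round(4))
print('link',dep(z,*f(290,300)),dep(z,*f(95,400)), at(z,*f(95,402),.048))
z=load('d2');g=lambda X,Y:(158+(X-400+.5)/5-.5,110+(Y+.5)/5-.5)
for X,Y in [(523,277),(522,300),(480,298),(450,312),(420,322)]: print((X,Y),dep(z,*g(X,Y)).round(4))
print('link',dep(z,*g(640,350)))
E
```

```text
(243, 184) [0.5517 0.2117 0.0843]
(284, 203) [0.5554 0.2352 0.0833]
(262, 190) [0.4452 0.1899 0.0035]
(303, 150) [0.5152 0.2297 0.089 ]
(340, 115) [0.4956 0.2409 0.1027]
(350, 95) [0.4685 0.2374 0.0979]
link [0.55982434 0.2465727  0.02823867] [0.69916269 0.1989291  0.04754892] [0.70093277 0.1996984  0.048     ]
(523, 277) [0.5553 0.2285 0.0821]
(522, 300) [0.5405 0.2096 0.0839]
(480, 298) [0.5213 0.2232 0.0893]
(450, 312) [0.5022 0.2265 0.0885]
(420, 322) [0.4818 0.2254 0.0943]
link [0.59411879 0.17544212 0.03122251]
```

Emit:
{"fn": "step_arm", "kwargs": {"moves": [[0,0,0.002,0.01,0,0,0],[0,0,0.002,0.02,0,0,0],[0,0,0.002,0.03,0,0,0],[0,0,0.002,0.038,0,0,0],[0,0,0.002,0.043,0,0,0],[0,0,0.002,0.0455,0,0,0],[0,0,0.002,0.0455,0,0,0],[0,0,0.002,0.0455,0,0,0]]}}

```text
time: 21.5
eef_pos: [0.4498, 0.2422, 0.0548]
tcp_rot: [0.0, 0.09, 0.996, 0.0]
force: [0.2, 0.6, -2.8]
opening: 0.0179
grip_force: 89.3
```

```bash
cat > tr.py <<'E'
from h import *
s=telemetry.get_state();a=np.radians(-10.3);e=np.array([np.cos(a),np.sin(a)]);n=np.array([-e[1],e[0]])
d=np.array(s['eef_pos'])[:2]-np.array([.693,.197]);M=rot(s['tcp_rot'])
print('t',s['time'],'trolley x,y of TCP',(d@e).round(4),(d@n).round(4),'tip x',(d@e+.107).round(4),'z',s['eef_pos'][2].round(4),'yaw',np.degrees(np.arctan2(M[1,0],M[0,0])),'tilt',M[:,2].round(4),'F',np.array(s['force']).round(2), 'along',np.dot(s['force'][:2],e))
E
python3 tr.py
```

```text
t 21.5 trolley x,y of TCP -0.2474 0.001 tip x -0.1404 z 0.0548 yaw 169.7054500661814 tilt [ 8.e-04  3.e-04 -1.e+00] F [ 0.18  0.6  -2.76] along 0.07228948070484172
```

Emit:
{"fn": "step_arm", "kwargs": {"moves": [[0,-0.01,0,0,0,0,0],[0,-0.021,0,0,0,0,0],[0,-0.03,0,0,0,0,0],[0,-0.04,0,0,0,0,0],[0,-0.052,0,0,0,0,0],[0,-0.064,0,0,0,0,0],[0,-0.075,0,0,0,0,0],[0,-0.08,0,0,0,0,0]]}}

```text
time: 22.5
eef_pos: [0.5292, 0.2276, 0.0546]
tcp_rot: [0.0, 0.09, 0.996, 0.0]
force: [-0.1, 0.2, -1.2]
opening: 0.018
grip_force: 89.2
```

```bash
python3 tr.py; python3 - <<'E'
from h import *
for t in('scene','side'):
    g='p_'+t;grab(t,g);z=load(g);P=cloud(z);hsv=cv2.cvtColor(cv2.imread(f'pics/{g}.png'),cv2.COLOR_BGR2HSV)
    m=(hsv[...,0]>3)&(hsv[...,0]<14)&(hsv[...,1]>170)
    m&=(P[...,0]>.5)&(P[...,0]<.75)&(P[...,1]>.15)&(P[...,1]<.28)
    print(t,m.sum(),P[m].min(0).round(3),P[m].max(0).round(3),np.median(P[m],0).round(3))
E
```

```text
t 22.5 trolley x,y of TCP -0.1667 0.0008 tip x -0.0597 z 0.0546 yaw 169.67904904086922 tilt [ 5.e-04  1.e-04 -1.e+00] F [-0.07  0.24 -1.17] along -0.11231022659069903
scene 44 [0.637 0.196 0.032] [0.656 0.227 0.04 ] [0.646 0.213 0.036]
side 26 [0.62  0.181 0.031] [0.665 0.219 0.063] [0.646 0.208 0.036]
```

Emit:
{"fn": "step_arm", "kwargs": {"moves": [[0,-0.006,0,0,0,0,0],[0,-0.012,0,0,0,0,0],[0,-0.018,0,0,0,0,0],[0,-0.022,0,0,0,0,0],[0,-0.025,0,0,0,0,0],[0,-0.027,0,0,0,0,0],[0,-0.029,0,0,0,0,0],[0,-0.03,0,0,0,0,0]]}}

```text
time: 23.6
eef_pos: [0.5552, 0.2223, 0.0536]
tcp_rot: [-0.003, 0.09, 0.996, -0.001]
force: [-8.0, -0.4, 0.7]
opening: 0.018
grip_force: 89.5
```

```bash
python3 tr.py
```

```text
t 23.6 trolley x,y of TCP -0.1401 0.0002 tip x -0.0331 z 0.0536 yaw 169.68146688920473 tilt [-6.e-03 -6.e-04 -1.e+00] F [-7.96 -0.44  0.69] along -7.749550256927763
```

Emit:
{"fn": "step_arm", "kwargs": {"moves": [[0,-0.001,0,0,0,0,0],[0,-0.002,0,0,0,0,0],[0,-0.003,0,0,0,0,0],[0,-0.004,0,0,0,0,0],[0,-0.0055,0,0,0,0,0],[0,-0.007,0,0,0,0,0],[0,-0.009,0,0,0,0,0],[0,-0.011,0,0,0,0,0]]}}

```text
time: 24.6
eef_pos: [0.5684, 0.2207, 0.0546]
tcp_rot: [-0.0, 0.09, 0.996, 0.0]
force: [-5.8, 0.8, 0.5]
opening: 0.018
grip_force: 89.3
```

```bash
python3 tr.py
```

```text
t 24.6 trolley x,y of TCP -0.1268 0.001 tip x -0.0198 z 0.0546 yaw 169.71085402632622 tilt [-5.e-04  4.e-04 -1.e+00] F [-5.77  0.79  0.48] along -5.81908592482147
```

Emit:
{"fn": "step_arm", "kwargs": {"moves": [[0,-0.002,0,0,0,0,0],[0,-0.004,0,0,0,0,0],[0,-0.005,0,0,0,0,0],[0,-0.006,0,0,0,0,0],[0,-0.006,0,0,0,0,0],[0,-0.006,0,0,0,0,0],[0,-0.006,0,0,0,0,0],[0,-0.006,0,0,0,0,0]]}}

```text
time: 25.6
eef_pos: [0.5688, 0.2205, 0.0534]
tcp_rot: [-0.006, 0.089, 0.996, -0.0]
force: [-15.0, 3.2, 6.2]
opening: 0.0181
grip_force: 90.2
```

```bash
python3 tr.py
```

```text
t 25.6 trolley x,y of TCP -0.1264 0.0009 tip x -0.0194 z 0.0534 yaw 169.75149086549132 tilt [-1.240e-02  2.000e-04 -9.999e-01] F [-15.02   3.2    6.22] along -15.353193513812352
```

Emit:
{"fn": "step_arm", "kwargs": {"moves": [[0,0.006,0,0,0,0,0],[0,0.015,0,-0.001,0,0,0],[0,0.035,0,-0.001,0,0,0],[0,0.065,0,-0.001,0,0,0],[0,0.1,0,-0.001,0,0,0],[0,0.14,0,-0.002,0,0,0],[0,0.17,0,-0.002,0,0,0],[0,0.185,0,-0.002,0,0,0]]}}

```text
time: 26.6
eef_pos: [0.3916, 0.2527, 0.0568]
tcp_rot: [0.001, 0.089, 0.996, 0.0]
force: [0.5, 0.5, -1.6]
opening: 0.0175
grip_force: 89.3
```

```bash
cat > cl.py <<'E'
from h import *
for t in('scene','side'):
    g='q_'+t;grab(t,g);z=load(g);P=cloud(z);hsv=cv2.cvtColor(cv2.imread(f'pics/{g}.png'),cv2.COLOR_BGR2HSV)
    m=(hsv[...,0]>3)&(hsv[...,0]<14)&(hsv[...,1]>170)
    m&=(P[...,0]>.5)&(P[...,0]<.75)&(P[...,1]>.15)&(P[...,1]<.28)
    print(t,m.sum(),P[m].min(0).round(3),P[m].max(0).round(3),np.median(P[m],0).round(3))
E
python3 tr.py; python3 cl.py
```

```text
t 26.6 trolley x,y of TCP -0.3065 0.0009 tip x -0.1995 z 0.0568 yaw 169.74712999951993 tilt [ 1.2e-03  3.0e-04 -1.0e+00] F [ 0.53  0.46 -1.57] along 0.4399515572749261
scene 30 [0.671 0.187 0.033] [0.708 0.218 0.039] [0.689 0.209 0.036]
side 51 [0.665 0.18  0.029] [0.701 0.217 0.043] [0.68  0.192 0.036]
```

Emit:
{"fn": "step_arm", "kwargs": {"moves": [[0,0,0,0.01,0,0,0],[0,0,0,0.019,0,0,0],[0,0,0,0.025,0,0,0],[0,0,0,0.029,0,0,0],[0,0,0,0.031,0,0,0],[0,0,0,0.032,0,0,0],[0,0,0,0.032,0,0,0],[0,0,0,0.032,0,0,0]]}}

```text
time: 27.7
eef_pos: [0.3926, 0.2526, 0.0247]
tcp_rot: [0.0, 0.09, 0.996, 0.0]
force: [-1.0, -0.2, -1.8]
opening: 0.0176
grip_force: 89.4
```

Emit:
{"fn": "step_arm", "kwargs": {"moves": [[0.05,0,0,0,0,0,0],[0.05,0,0,0,0,0,0],[0.05,0,0,0,0,0,0],[0.05,0,0,0,0,0,0],[0.05,0,0,-0.03,0,0,0],[0.05,0,0,-0.08,0,0,0],[0.05,0,0,-0.13,0,0,0],[0.05,0,0,-0.14,0,0,0]]}}

```text
time: 28.7
eef_pos: [0.3951, 0.2536, 0.1686]
tcp_rot: [0.004, 0.09, 0.996, 0.002]
force: [-0.5, 0.3, 1.0]
opening: 0.0499
grip_force: 0.0
```

```bash
python3 tr.py; python3 cl.py; python3 - <<'E'
from h import *
grab('wrist','w9');z=load('w9');P=cloud(z);hsv=cv2.cvtColor(cv2.imread('pics/w9.png'),cv2.COLOR_BGR2HSV)
m=(hsv[...,0]>40)&(hsv[...,0]<78)&(hsv[...,1]>80)&(P[...,0]<.5)
print('green',m.sum(),P[m].min(0),P[m].max(0),np.percentile(P[m][:,2],[10,50,90]))
m=(hsv[...,0]>3)&(hsv[...,0]<14)&(hsv[...,1]>170)&(P[...,0]>.6)
if m.sum(): print('orange',m.sum(),P[m].min(0),P[m].max(0))
E
```

```text
t 28.7 trolley x,y of TCP -0.3032 0.0024 tip x -0.1962 z 0.1686 yaw 169.70911849668798 tilt [ 0.008   0.0033 -1.    ] F [-0.51  0.32  1.01] along -0.5550432929818216
scene 30 [0.672 0.187 0.031] [0.707 0.216 0.04 ] [0.688 0.209 0.035]
side 50 [0.665 0.179 0.032] [0.702 0.214 0.042] [0.678 0.193 0.036]
green 439 [0.32347107 0.2002688  0.02056714] [0.43658102 0.31755256 0.290749  ] [0.02276155 0.23669866 0.24728207]
```

```bash
python3 -c "
from h import *
P=cloud(load('w9'));hsv=cv2.cvtColor(cv2.imread('pics/w9.png'),cv2.COLOR_BGR2HSV)
m=(hsv[...,0]>40)&(hsv[...,0]<78)&(hsv[...,1]>80)&(P[...,0]<.5)&(P[...,2]<.06)
print(m.sum(),P[m].min(0),P[m].max(0),np.percentile(P[m][:,2],[5,50,95]))
plan(.59,.215,.2,169.7)"
```

```text
100 [0.34083825 0.23615965 0.02056714] [0.43658102 0.26885851 0.02464532] [0.02126231 0.02281865 0.02396777]
t 28.85 shift [-0.2014 -0.0014 -0.0359] turn [-0.0001 -0.0002  0.0001]
```

Tool lies flat (handle top 22 mm). One look from above at the clip.

Emit:
{"fn": "step_arm", "kwargs": {"moves": [[0.05,-0.01,0,-0.035,0,0,0],[0.05,-0.06,0,-0.035,0,0,0],[0.05,-0.11,0,-0.035,0,0,0],[0.05,-0.155,0,-0.035,0,0,0],[0.05,-0.18,0,-0.035,0,0,0],[0.05,-0.18,0,-0.035,0,0,0],[0.05,-0.18,0,-0.035,0,0,0],[0.05,-0.18,0,-0.035,0,0,0]]}}

```text
time: 29.85
eef_pos: [0.568, 0.2206, 0.1986]
tcp_rot: [-0.001, 0.089, 0.996, -0.0]
force: [-0.2, -0.4, -0.2]
opening: 0.0501
grip_force: 0.0
```

```bash
python3 - <<'E'
from h import *
grab('wrist','wa');z=load('wa');hsv=cv2.cvtColor(cv2.imread('pics/wa.png'),cv2.COLOR_BGR2HSV);P=cloud(z)
a=np.radians(-10.3);e=np.array([np.cos(a),np.sin(a)]);n=np.array([-e[1],e[0]])
def rep(nm,m,h):
    v,u=np.nonzero(m)
    Q=np.array([at(z,x,y,h)[:2] for x,y in zip(u,v)])-np.array([.693,.197])
    print(nm,len(u),'x',(Q@e).min().round(4),(Q@e).max().round(4),'y',(Q@n).min().round(4),(Q@n).max().round(4),'z',np.percentile(P[m][:,2],[5,50,95]).round(4))
reg=(P[...,0]>.62)&(P[...,0]<.75)&(P[...,1]>.15)&(P[...,1]<.25)
rep('clip',reg&(hsv[...,0]>3)&(hsv[...,0]<14)&(hsv[...,1]>160),.036)
rep('brass',reg&(hsv[...,0]>=14)&(hsv[...,0]<25)&(hsv[...,1]>80)&(P[...,2]>.044),.048)
s=telemetry.get_state();print(s['time'],s['eef_pos'])
E
```

```text
clip 18 x -0.0307 -0.0004 y -0.0184 0.0165 z [0.0317 0.0362 0.0374]
brass 182 x -0.01 0.008 y -0.0096 0.0092 z [0.045  0.0482 0.0498]
29.9 [0.56827707 0.2206134  0.19905695]
```

```bash
python3 -c "
from rig import ticket
print(ticket.sign_off())"
```

```text
the job is handed in; nothing more can be done
None
```

The job is handed in at about 30 s: the clip measures about 1 mm from the axle's centre and flat at the link's height, the fork tool lies flat on the table behind the trolley, and the arm touches nothing; no verdict came back.

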